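# Change over the fastener boxes at the garment packing bench

### The arm

A 7-joint arm with a two-finger parallel gripper is mounted at the origin on the work surface. World frame = base frame: x ahead of the robot, y to its left, z up, the work surface at z = 0. Lengths are in m, angles in rad, forces in N, time in s.
With the tool pointing down it reaches from about 0.4 to 0.875 m from the base axis. Payload 19.3 kg.
Tool frame: the origin (TCP) lies where the fingers leave the gripper's body, on its centre line; the fingertips stand bot.tip_reach ahead of it and the grasp point (between the pads) lies 54 mm ahead of it (bot.tip_reach is the distance from the TCP to the fingertips, in m); z points along the fingers, y is the line along which they close (so a half turn about z gives the same grasp; the last joint's range is limited). The gripper opens to 85 mm and grips with 20 to 120 N. Pads are 22 mm wide; open, the fingers measure 114 mm over their backs; the gripper's body (76 mm by 85 mm) begins 54 mm behind the grasp point. The pads swing forward as they close: fully open they stand 13 mm farther back than shut.
Start: joints at [1.083, 0.521, -0.036, 1.599, 0.021, 1.021, -0.113], TCP at [0.254, -0.571, 0.304] pointing down, gripper open.
Joint ranges: [-2.91, 2.91], [-0.3, 2.13], [-1.5, 1.42], [0.17, 2.43], [-1.26, 4.41], [0.16, 1.93], [-2.52, 2.52]. Speed limits (rad/s): [1.89, 1.89, 2.39, 2.39, 3.01, 3.01, 3.01].

### API

Orientations are given as [roll, pitch, yaw] about the fixed x, y, z axes, in that order (R = Rz(yaw) Ry(pitch) Rx(roll)).
In Python, from workcell import bot gives the robot as it stands. The module is installed in compiled form; this text tells all that it offers.
- The arm moves only by the shell command python3 -m jog 'ROWS' [FORCE]. ROWS is JSON, a list that holds one entry, the list of rows, each a list of 7 numbers: the shift along the tool's x, y, z in mm, then the turn, a rotation vector about the tool's x, y, z in rad, then the opening, from 0 (shut) to 1 (fully open). In form: [[[tx, ty, tz, wx, wy, wz, fingers], ...]]. A call has 1 to 5 rows; each row shifts and turns the commanded pose from where the row before left it, along the tool's axes as they then stand; what a row does not reach is not made up. A row lasts 1/10 s, in which the tool goes at most 50 mm and 8.59 degrees, less where a joint would pass 70% of its speed; a pose out of reach is approached as far as the arm can. A call is refused whole if a number of a shift passes 50 or a number of a turn 0.15, either way. A call with a gripper value outside its range is refused whole. The fingers move at their own pace and stop on an object; FORCE is the grip in N (left out, the last holds). Time passes only in rows, so rows that do not move let the fingers close. It gives the time, the measured TCP pose, the force, the opening and the grip force at its end, in the units of the state.
- bot.observe(): the state, without advancing time (a new reading comes with each control period).
- bot.grab_frame(name): name is "scene" or "top" or "wrist"; returns a dict with "img" (420x560x3 uint8, red, green, blue), "intrinsics" (3x3 intrinsics, pixels), "R" (3x3) and "t" (3): a world point X has camera coordinates R X + t; the wrist camera has in their place "tool_from_camera" (4x4, takes a point from camera to tool coordinates, whose origin is the TCP and whose axes are the flange's). Camera axes: x right, y down, z forward; pixel columns grow to the right and rows downward; lengths in m; the calibration is good to about 2 mm. A picture is of the moment at which its call begins: read the wrist's pose just before it. There is no depth.
- bot.job_done(): hands the job in; it is judged then, once.
Trained networks look in a picture, given as the dict that the camera call returned (one of the last four; its "shot" number tells which), for a name from the list of things; names that differ only in an ending like _2 or _b are one class to them, and where a whole thing is asked for, a point or a joint stands for the part that bears it (a point fixed in the world has none). Each returns a list of dicts, best first, with "conf" (0 to 1); they miss things now and then, are a little off and sometimes report something else, mostly with a low value. They report only what shows in the picture. A call takes as long as a camera call. They do not tell look-alikes from the thing itself.
- bot.trace(query, picture): "region" (420x560 bool, what is visible of it).
- bot.spot_point(query, picture): "xyz" ([x, y, z] in m, in world coordinates, good to about 4 mm: a listed point, or the origin of a listed thing).
The state is a dict: "clock": time; "qpos": joint angles; "qd": joint speeds; "joint_efforts": joint torques, N m; "position": TCP position; "tool_rot": TCP orientation; "force": force on the tool from outside, world axes, zero at the start; "moment": the same for the moment, N m; "grip_width": finger opening in m; "finger_force": force on a finger pad.
Only numpy, scipy, OpenCV 4.12 (cv2) and the standard library are available. Lean on these libraries where they do the work, as an engineer would, in place of code of your own. Each camera call takes 0.05 s, during which the arm holds its last target. There are 200 camera calls.

### The job

Change over to the other fasteners, keeping the two kinds from being mixed up: first push the short box's open lid towards the robot past upright so that it drops fully shut, and after that flip the long box's lid up and over past upright so that it stays leaning back fully open by itself. Do it with gentle pushes of the fingertips on the lids or their tabs, without pinching or lifting anything. Leave both boxes standing about where they are and the other things on the bench undisturbed.

Things in the scene. Friction and masses are not known exactly. Their poses are not given: they have to be found in the camera images.
- long_box: the LONG box (to be opened): open grey plastic box of metal fasteners, 110 x 200 x 58 mm (depth x width x height), loose, about 1.9 kg, left or right on the bench. Origin: centre of its underside; x points from its front (facing the robot within 20 degrees) to its rear, where the lid is hinged, y along its width, z up.
- long_lid (a joint): angle in rad of the long box's lid: 0 shut, 1.57 upright, 1.95 leaning back on its stop. Its front edge swings up and away from the robot. Free, lightly damped hinge, no spring: gravity drops the lid shut from below about 1.45 and lays it back from above about 1.55. Lid about 130 g. Starts shut.
- long_lid_tab (a point): middle of the top front edge of the finger tab of the long box's lid. Tab 50 wide, 5 thick, 42 tall (mm), square on the lid's outer face at its front edge, turning with it. Lid: plate 5 thick, 204 wide, 130 from hinge line to front edge, jutting past the box front by 20. Shut: the point is 130 before the hinge, 42 above it. Open: the tab sticks out from the lid's top edge, away from the robot.
- long_lid_hinge (a point): middle of the long box's lid hinge line, on the rear rim, 58.5 mm above the bench; the lid turns about the line through it along the box's y.
- short_box: the SHORT box (to be shut): open grey plastic box of metal fasteners, 85 x 120 x 58 mm (depth x width x height), loose, about 1.3 kg, left or right on the bench. Origin: centre of its underside; x points from its front (facing the robot within 20 degrees) to its rear, where the lid is hinged, y along its width, z up.
- short_lid (a joint): angle in rad of the short box's lid: 0 shut, 1.57 upright, 1.95 leaning back on its stop. Its front edge swings up and away from the robot. Free, lightly damped hinge, no spring: gravity drops the lid shut from below about 1.45 and lays it back from above about 1.55. Lid about 90 g. Starts open, leaning back.
- short_lid_tab (a point): middle of the top front edge of the finger tab of the short box's lid. Tab 36 wide, 5 thick, 42 tall (mm), square on the lid's outer face at its front edge, turning with it. Lid: plate 5 thick, 124 wide, 105 from hinge line to front edge, jutting past the box front by 20. Shut: the point is 105 before the hinge, 42 above it. Open: the tab sticks out from the lid's top edge, away from the robot.
- short_lid_hinge (a point): middle of the short box's lid hinge line, on the rear rim, 58.5 mm above the bench; the lid turns about the line through it along the box's y.
- marker: bystander, leave alone: a stubby marker standing on end, 30 mm across, 92 mm tall, between the boxes. Origin: centre of its underside.
- tape_roll: bystander, leave alone: a roll of clear packing tape lying flat, 72 mm across, 48 mm tall, behind the marker. Origin: centre of its underside.
- scanner: bystander, leave alone: a grey hand-held scanner lying on its side, about 220 mm long, 36 mm tall, behind the boxes. Origin: centre of its underside.
- stapler: bystander, leave alone: a desk stapler, 140 mm long, 49 mm tall, to the left. Origin: centre of its underside.
- carton: bystander, leave alone: a closed white carton 90 x 130 x 60 mm, behind the boxes. Origin: centre of its underside.
- tape_measure: bystander, leave alone: a black tape measure 62 x 36 x 60 mm, to the right. Origin: centre of its underside.
- pen_cup: bystander, leave alone: an empty white plastic cup, 72 mm across, 90 mm tall, to the right at the back. Origin: centre of its underside.
There are look-alikes about, which are no part of the job. Leave any yellow look-alike of the short_box alone.

How it is judged:
By the outcome, as a careful person would: the job done as asked, in the order asked, and still so for the second after the job is handed in, with the robot touching nothing.
It also fails if it takes over 64 s, if anything falls off the work surface, if the arm or the gripper's body presses on something with over 40 N, if the wrist force passes 120 N, or if a joint passes its speed limit or range.

## Working session

There is one attempt and no reset: what is moved stays moved. The work goes in short steps, Python scripts to look and compute and a shell command to move; the robot and the scene stay as the last step left them, time stands still between calls to the robot, and variables do not carry over. Pictures are saved under pics/ and viewed, at most 10 in all, crops included, and the job is handed in when it is done.

```bash
mkdir -p pics; python3 - <<'E'
from workcell import bot
import cv2,numpy as np
s=bot.observe();print(s['clock'],s['position'],s['tool_rot'],bot.tip_reach,s['grip_width'])
for c in ("scene","top"):
    f=bot.grab_frame(c); cv2.imwrite(f"pics/{c}0.png",f["img"][:,:,::-1])
    print(c)
    for q in ["long_box","long_lid_tab","long_lid_hinge","short_box","short_lid_tab","short_lid_hinge","marker","tape_roll","scanner","stapler","carton","tape_measure","pen_cup"]:
        for r in bot.spot_point(q,f)[:3]:
            X=np.array(r["xyz"]);p=f["intrinsics"]@(f["R"]@X+f["t"]);print(q,round(r["conf"],2),X.round(3),(p[:2]/p[2]).round())
E
```

```text
0.0 [ 0.2534605  -0.5710221   0.30333055] [-3.14046428e+00  7.03348228e-05  4.17783107e-01] 0.0726 0.08530457090469636
scene
long_box 0.61 [ 0.549 -0.153  0.003] [213. 220.]
long_lid_tab 0.9 [ 0.476 -0.149  0.1  ] [208. 175.]
long_lid_hinge 0.61 [ 0.604 -0.157  0.061] [211. 226.]
short_box 0.95 [0.486 0.232 0.   ] [350. 182.]
short_box 0.58 [ 0.381  0.054 -0.   ] [280. 162.]
short_lid_tab 0.78 [0.603 0.247 0.137] [377. 184.]
short_lid_tab 0.78 [0.335 0.094 0.097] [292. 125.]
short_lid_hinge 0.96 [0.416 0.03  0.057] [274. 159.]
short_lid_hinge 0.59 [0.521 0.239 0.058] [359. 179.]
short_lid_hinge 0.28 [ 0.476 -0.151  0.101] [207. 175.]
marker 0.63 [0.511 0.006 0.003] [271. 200.]
tape_roll 0.57 [ 0.676 -0.008 -0.   ] [276. 255.]
scanner 0.74 [ 0.774 -0.112 -0.   ] [239. 298.]
stapler 0.82 [0.528 0.473 0.002] [439. 182.]
carton 0.62 [0.759 0.103 0.002] [328. 278.]
tape_measure 0.66 [ 0.466 -0.439  0.   ] [102. 210.]
tape_measure 0.22 [ 0.529  0.471 -0.   ] [438. 183.]
pen_cup 0.77 [ 0.623 -0.439 -0.004] [100. 263.]
top
long_box 0.62 [ 0.549 -0.154  0.001] [332. 225.]
long_lid_tab 0.8 [ 0.472 -0.145  0.104] [333. 246.]
long_lid_hinge 0.6 [ 0.6   -0.16   0.057] [337. 205.]
long_lid_hinge 0.15 [ 0.548 -0.156 -0.002] [333. 225.]
short_box 0.78 [0.478 0.236 0.003] [207. 242.]
short_box 0.63 [0.386 0.055 0.005] [263. 274.]
short_lid_tab 0.77 [0.597 0.243 0.137] [199. 194.]
short_lid_tab 0.73 [0.331 0.092 0.099] [247. 292.]
short_lid_hinge 0.79 [0.526 0.24  0.058] [204. 224.]
short_lid_hinge 0.64 [0.421 0.034 0.055] [270. 262.]
marker 0.45 [ 0.514  0.003 -0.001] [282. 234.]
tape_roll 0.61 [ 0.683 -0.011 -0.002] [289. 182.]
scanner 0.82 [ 0.776 -0.109  0.001] [320. 156.]
stapler 0.85 [0.53  0.471 0.001] [134. 222.]
carton 0.85 [0.754 0.108 0.002] [253. 159.]
carton 0.18 [ 0.773 -0.11  -0.   ] [320. 157.]
tape_measure 0.87 [ 0.463 -0.436  0.002] [423. 256.]
pen_cup 0.89 [ 0.628 -0.444  0.003] [424. 204.]
```

```bash
python3 - <<'E'
import cv2
a=cv2.imread("pics/scene0.png")[100:330,60:480];b=cv2.imread("pics/top0.png")[130:320,100:460]
cv2.imwrite("pics/c1.png",cv2.resize(a,(798,437),interpolation=cv2.INTER_CUBIC));cv2.imwrite("pics/c2.png",cv2.resize(b,(792,418),interpolation=cv2.INTER_CUBIC))
E
```

```text
(no output)
```

View pics/c1.png

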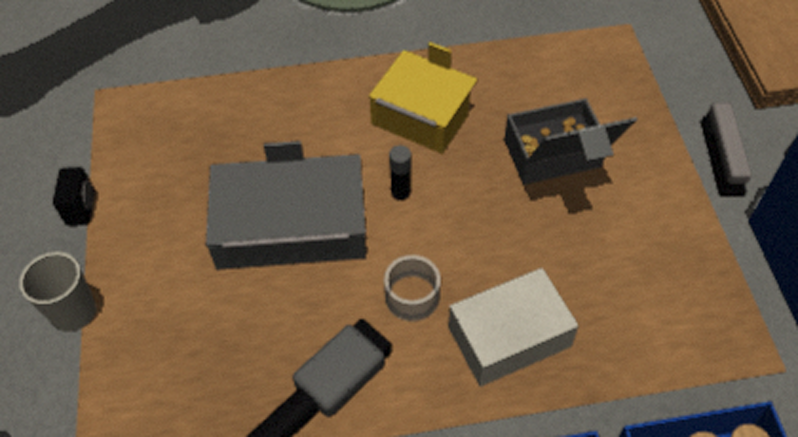

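View pics/c2.png

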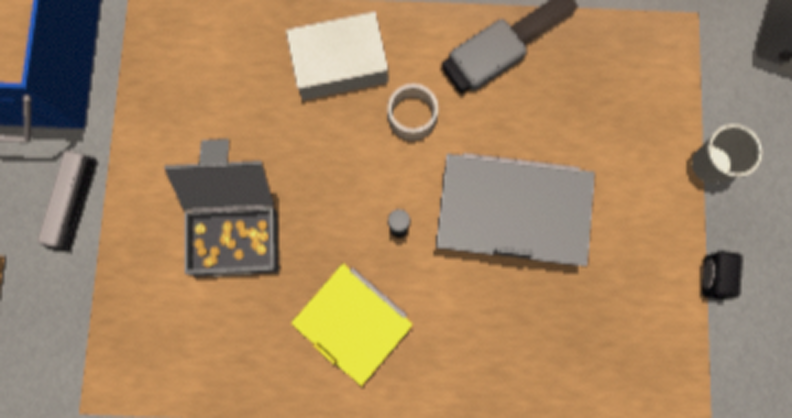

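The top view shows three candidate boxes. The grey open short box is at c2 (230,240), image (207,242), with fasteners and its lid leaning back. The yellow shut look-alike is at c2 (352,325), image (263,274). The long grey box is at c2 (515,210), image (332,225). The grey open one is the short_box: it is grey and open, and its tab at z≈0.137 matches the 1.95 rad lean. The yellow one stays untouched.

Next I shut the fingers, turn the yaw to 0.09 and go to a point behind the short lid.

```bash
python3 -m jog '[[[0,0,0,0,0,0.11,0],[0,0,0,0,0,0.11,0],[0,0,0,0,0,0.108,0],[10,-20,0,0,0,0,0],[20,-38,0,0,0,0,0]]]' 20
python3 -m jog '[[[23,-38,0,0,0,0,0],[23,-38,0,0,0,0,0],[23,-38,0,0,0,0,0],[23,-38,0,0,0,0,0],[23,-38,0,0,0,0,0]]]'
python3 -c "
from workcell import bot;s=bot.observe();print(s['position'],s['tool_rot'],s['qpos'],bot.tip_reach,s['grip_width'],s['force'])"
```

```text
clock: 1.9
position: [0.2771, -0.5117, 0.3035]
tool_rot: [3.141, 0.001, 0.086]
force: [1.0, 0.4, 0.0]
grip_width: 0.0126
finger_force: 0.0
clock: 2.4
position: [0.3763, -0.3096, 0.3041]
tool_rot: [3.141, -0.0, 0.09]
force: [1.2, 0.4, -0.4]
grip_width: 0.0003
finger_force: 0.0
[ 0.37627294 -0.30959901  0.30412681] [ 3.14123978e+00 -4.13607873e-04  8.96823719e-02] [ 0.59737787  0.30319836 -0.0378889   1.95246508  0.01464566  0.88564342
 -0.92916025] 0.0726 0.0002886455091710206 [ 1.19967147  0.42160906 -0.35952631]
```

```bash
python3 -m jog '[[[23,-38,0,0,0,0,0],[23,-38,0,0,0,0,0],[23,-38,0,0,0,0,0],[23,-38,0,0,0,0,0],[23,-38,0,0,0,0,0]]]'
python3 -m jog '[[[23,-38,0,0,0,0,0],[23,-38,0,0,0,0,0],[23,-38,0,0,0,0,0],[23,-38,0,0,0,0,0],[23,-38,0,0,0,0,0]]]'
python3 -m jog '[[[23,-30,0,0,0,0,0],[23,-30,0,0,0,0,0],[10,-10,0,0,0,0,0],[0,0,0,0,0,0,0]]]'
python3 - <<'E'
from workcell import bot
import cv2,numpy as np
s=bot.observe();print(s['position'],s['tool_rot'],s['qpos'],s['force'])
for c in ("scene","top"):
    f=bot.grab_frame(c); cv2.imwrite(f"pics/{c}1.png",f["img"][:,:,::-1])
    for q in ["short_lid_tab","short_lid_hinge"]:
        for r in bot.spot_point(q,f)[:2]: print(c,q,round(r["conf"],2),np.round(r["xyz"],3))
E
```

```text
clock: 2.9
position: [0.4738, -0.11, 0.3042]
tool_rot: [3.141, -0.001, 0.09]
force: [0.3, -0.9, 0.5]
grip_width: 0.0002
finger_force: 0.0
clock: 3.4
position: [0.5714, 0.0896, 0.3041]
tool_rot: [3.142, -0.0, 0.09]
force: [0.7, 0.8, 0.3]
grip_width: -0.0001
finger_force: 0.0
clock: 3.8
position: [0.6207, 0.1648, 0.3033]
tool_rot: [-3.141, 0.0, 0.092]
force: [-0.9, -0.5, -0.2]
grip_width: 0.0002
finger_force: 0.0
[0.62068347 0.16478235 0.30328926] [-3.14077123e+00  3.28743614e-04  9.22241249e-02] [-0.22334962  0.55498319 -0.1948337   1.54483168  0.11664028  1.05330593
 -1.9260018 ] [-0.94778527 -0.5052298  -0.17746777]
scene short_lid_tab 0.9 [0.6   0.248 0.139]
scene short_lid_tab 0.72 [0.334 0.093 0.1  ]
scene short_lid_hinge 0.82 [0.522 0.237 0.06 ]
scene short_lid_hinge 0.6 [0.417 0.031 0.06 ]
top short_lid_hinge 0.75 [0.418 0.033 0.056]
```

```bash
python3 -m jog '[[[8,-20,0,0,0,0,0],[8,-20,0,0,0,0,0],[8,-20,0,0,0,0,0],[7,-19,0,0,0,0,0],[0,0,20,0,0,0,0]]]'
python3 -m jog '[[[0,0,25,0,0,0,0],[0,0,25,0,0,0,0],[0,0,25,0,0,0,0],[0,0,13,0,0,0,0],[0,0,0,0,0,0,0]]]'
python3 -m jog '[[[-10,0,0,0,0,0,0],[-6,0,0,0,0,0,0],[0,0,0,0,0,0,0]]]'
python3 - <<'E'
from workcell import bot
import cv2,numpy as np
f=bot.grab_frame("scene")
a=f["img"][100:330,260:480,::-1]; cv2.imwrite("pics/c3.png",cv2.resize(a,(574,600),interpolation=cv2.INTER_CUBIC))
E
```

```text
clock: 4.6
position: [0.6447, 0.2469, 0.2859]
tool_rot: [-3.139, -0.004, 0.092]
force: [0.1, -0.3, -0.9]
grip_width: -0.0002
finger_force: 0.0
clock: 5.1
position: [0.6435, 0.2434, 0.1945]
tool_rot: [3.141, 0.002, 0.089]
force: [-0.0, -0.1, -0.6]
grip_width: 0.0001
finger_force: 0.0
clock: 5.4
position: [0.6275, 0.2428, 0.1973]
tool_rot: [-3.141, -0.001, 0.09]
force: [-0.0, 0.1, 0.1]
grip_width: -0.0001
finger_force: 0.0
```

View pics/c3.png

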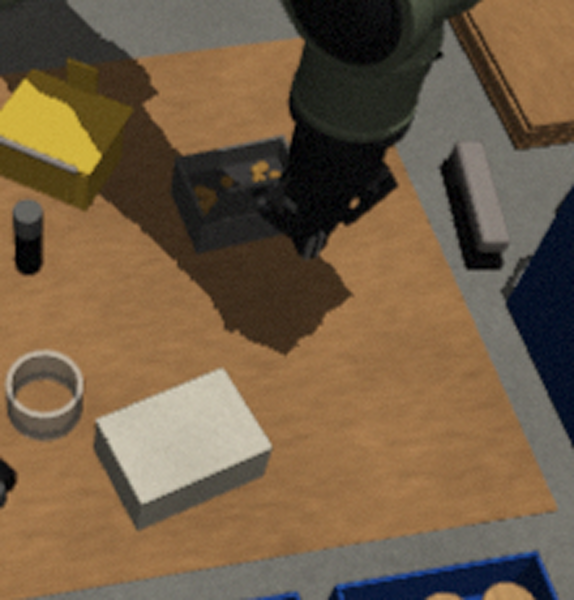

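The crop shows the closed fingertips at about (315,240), directly behind the tilted lid and clear of the carton. I now push gently towards the robot.

```bash
python3 -m jog '[[[-6,0,0,0,0,0,0],[-6,0,0,0,0,0,0],[-6,0,0,0,0,0,0],[-6,0,0,0,0,0,0],[-6,0,0,0,0,0,0]]]'
python3 -m jog '[[[-6,0,0,0,0,0,0],[-6,0,0,0,0,0,0],[-6,0,0,0,0,0,0],[-6,0,0,0,0,0,0],[-6,0,0,0,0,0,0]]]'
python3 - <<'E'
from workcell import bot
import numpy as np
for c in ("scene","top"):
    f=bot.grab_frame(c)
    for q in ["short_lid_tab","short_lid_hinge","short_box"]:
        for r in bot.spot_point(q,f)[:2]: print(c,q,round(r["conf"],2),np.round(r["xyz"],3))
E
```

```text
clock: 5.95
position: [0.5978, 0.2399, 0.196]
tool_rot: [-3.141, -0.0, 0.09]
force: [0.3, 0.4, 0.8]
grip_width: 0.0
finger_force: 0.4
clock: 6.45
position: [0.5707, 0.2375, 0.1985]
tool_rot: [-3.14, -0.007, 0.089]
force: [12.4, -2.4, 36.5]
grip_width: -0.0002
finger_force: 6.4
scene short_lid_tab 0.87 [0.337 0.097 0.096]
scene short_lid_tab 0.77 [0.556 0.243 0.165]
scene short_lid_hinge 0.9 [0.521 0.24  0.06 ]
scene short_lid_hinge 0.67 [0.416 0.029 0.06 ]
scene short_box 0.96 [0.383 0.054 0.001]
scene short_box 0.59 [0.482 0.233 0.   ]
top short_lid_tab 0.81 [0.336 0.091 0.098]
top short_lid_tab 0.17 [0.755 0.105 0.004]
top short_box 0.89 [0.384 0.054 0.003]
```

The wrist reads a 36 N upward force, so the tab is catching under the finger knuckles. I rise to relieve it before pushing on.

```bash
python3 -m jog '[[[0,0,-5,0,0,0,0],[0,0,-6,0,0,0,0],[0,0,-4,0,0,0,0]]]'
python3 - <<'E'
from workcell import bot
import numpy as np
print(bot.observe()["position"],bot.observe()["force"])
for c in ("scene","top"):
    f=bot.grab_frame(c)
    for q in ["short_lid_tab","short_lid_hinge","short_box"]:
        for r in bot.spot_point(q,f)[:2]: print(c,q,round(r["conf"],2),np.round(r["xyz"],3))
E
```

```text
clock: 7.15
position: [0.5681, 0.2373, 0.2113]
tool_rot: [-3.142, 0.0, 0.09]
force: [-0.4, -0.5, 0.0]
grip_width: -0.0
finger_force: 0.0
[0.56807558 0.23728397 0.21126211] [-0.39413236 -0.49112663  0.03043004]
scene short_lid_tab 0.75 [0.555 0.244 0.165]
scene short_lid_tab 0.75 [0.335 0.093 0.097]
scene short_lid_hinge 0.88 [0.416 0.029 0.058]
scene short_lid_hinge 0.79 [0.522 0.24  0.06 ]
scene short_box 0.87 [ 0.382  0.052 -0.   ]
scene short_box 0.69 [ 0.482  0.231 -0.   ]
top short_lid_tab 0.89 [0.335 0.094 0.101]
top short_lid_hinge 0.83 [0.418 0.032 0.055]
top short_box 0.95 [0.386 0.054 0.002]
```

```bash
python3 -m jog '[[[-5,0,0,0,0,0,0],[-5,0,0,0,0,0,0],[-5,0,0,0,0,0,0],[-5,0,0,0,0,0,0],[0,0,0,0,0,0,0]]]'
python3 - <<'E'
from workcell import bot
import numpy as np
for c in ("scene","top"):
    f=bot.grab_frame(c)
    for q in ["short_lid_tab","short_lid_hinge"]:
        for r in bot.spot_point(q,f)[:2]: print(c,q,round(r["conf"],2),np.round(r["xyz"],3))
E
```

```text
clock: 8.05
position: [0.5478, 0.2354, 0.211]
tool_rot: [3.142, 0.0, 0.09]
force: [0.6, 0.1, -0.4]
grip_width: 0.0002
finger_force: 0.0
scene short_lid_tab 0.68 [0.531 0.24  0.17 ]
scene short_lid_tab 0.65 [0.334 0.099 0.101]
scene short_lid_hinge 0.82 [0.52  0.239 0.06 ]
scene short_lid_hinge 0.69 [0.415 0.03  0.058]
top short_lid_tab 0.5 [0.755 0.104 0.004]
top short_lid_hinge 0.75 [0.418 0.036 0.053]
```

```bash
python3 -m jog '[[[-5,0,0,0,0,0,0],[-5,0,0,0,0,0,0],[-5,0,0,0,0,0,0],[0,0,0,0,0,0,0],[0,0,0,0,0,0,0]]]'
python3 - <<'E'
from workcell import bot
import numpy as np
for c in ("scene","top"):
    f=bot.grab_frame(c)
    for q in ["short_lid_tab","short_lid_hinge"]:
        for r in bot.spot_point(q,f)[:2]: print(c,q,round(r["conf"],2),np.round(r["xyz"],3))
E
```

```text
clock: 8.85
position: [0.5335, 0.2341, 0.211]
tool_rot: [-3.142, -0.0, 0.09]
force: [1.1, -0.2, -0.0]
grip_width: -0.0001
finger_force: 0.0
scene short_lid_tab 0.88 [0.335 0.093 0.1  ]
scene short_lid_tab 0.77 [0.445 0.234 0.142]
scene short_lid_hinge 0.56 [0.521 0.239 0.06 ]
scene short_lid_hinge 0.56 [0.411 0.029 0.061]
top short_lid_tab 0.64 [0.335 0.093 0.098]
top short_lid_hinge 0.66 [0.42  0.035 0.055]
```

The lid is falling shut by itself. I lift clear and move across to the front of the long box.

```bash
python3 -m jog '[[[0,0,-20,0,0,0,0],[0,0,-30,0,0,0,0],[0,0,-30,0,0,0,0],[-11,31,0,0,0,0,0],[-11,31,0,0,0,0,0]]]'
python3 -m jog '[[[-11,31,0,0,0,0,0],[-11,31,0,0,0,0,0],[-11,31,0,0,0,0,0],[-11,31,0,0,0,0,0],[-11,31,0,0,0,0,0]]]'
python3 -m jog '[[[-11,31,0,0,0,0,0],[-11,31,0,0,0,0,0],[-11,31,0,0,0,0,0],[-11,31,0,0,0,0,0],[-9,31,0,0,0,0,0]]]'
python3 -m jog '[[[0,0,0,0,0,0.09,0],[0,0,0,0,0,0.09,0],[0,0,0,0,0,0,0]]]'
python3 - <<'E'
from workcell import bot
import cv2,numpy as np
s=bot.observe();print(s['position'],s['qpos'],s['force'])
for c in ("scene","top"):
    f=bot.grab_frame(c)
    if c=="scene": cv2.imwrite("pics/c4.png",cv2.resize(f["img"][100:330,60:480,::-1],(798,437),interpolation=cv2.INTER_CUBIC))
    for q in ["short_lid_tab","short_lid_hinge","long_lid_tab","long_lid_hinge","long_box"]:
        for r in bot.spot_point(q,f)[:2]: print(c,q,round(r["conf"],2),np.round(r["xyz"],3))
E
```

```text
clock: 9.65
position: [0.517, 0.1702, 0.2915]
tool_rot: [-3.141, -0.001, 0.091]
force: [1.2, -1.2, 0.0]
grip_width: 0.0002
finger_force: 0.0
clock: 10.15
position: [0.4758, 0.0098, 0.291]
tool_rot: [-3.142, -0.0, 0.09]
force: [0.2, -0.2, 1.0]
grip_width: -0.0001
finger_force: 0.0
clock: 10.65
position: [0.4368, -0.1494, 0.291]
tool_rot: [3.141, -0.0, 0.09]
force: [0.4, 0.1, 0.8]
grip_width: 0.0
finger_force: 0.0
clock: 10.95
position: [0.4374, -0.1482, 0.2909]
tool_rot: [3.142, -0.0, -0.092]
force: [0.5, -0.1, 0.8]
grip_width: 0.0
finger_force: 0.0
[ 0.43736542 -0.14821191  0.29093888] [ 0.25179697  0.28146572 -0.06488884  2.02560545  0.02434431  0.83514125
 -1.48994928] [ 0.45826121 -0.14164126  0.83212823]
scene short_lid_tab 0.72 [0.335 0.094 0.099]
scene short_lid_tab 0.63 [0.417 0.23  0.1  ]
scene short_lid_hinge 0.85 [0.52  0.239 0.063]
scene short_lid_hinge 0.63 [0.417 0.03  0.058]
scene long_lid_tab 0.55 [ 0.474 -0.152  0.1  ]
scene long_lid_tab 0.18 [0.512 0.002 0.002]
scene long_lid_hinge 0.91 [ 0.606 -0.158  0.064]
scene long_box 0.87 [ 0.55  -0.153  0.   ]
top short_lid_tab 0.82 [0.417 0.226 0.096]
top short_lid_tab 0.75 [0.339 0.093 0.099]
top short_lid_hinge 0.85 [0.527 0.236 0.057]
top short_lid_hinge 0.71 [0.419 0.031 0.057]
top long_lid_tab 0.69 [ 0.474 -0.148  0.102]
top long_lid_tab 0.24 [ 0.602 -0.16   0.06 ]
top long_lid_hinge 0.95 [ 0.6   -0.16   0.062]
top long_lid_hinge 0.43 [0.418 0.226 0.096]
top long_box 0.9 [ 0.547 -0.154 -0.001]
```

View pics/c4.png

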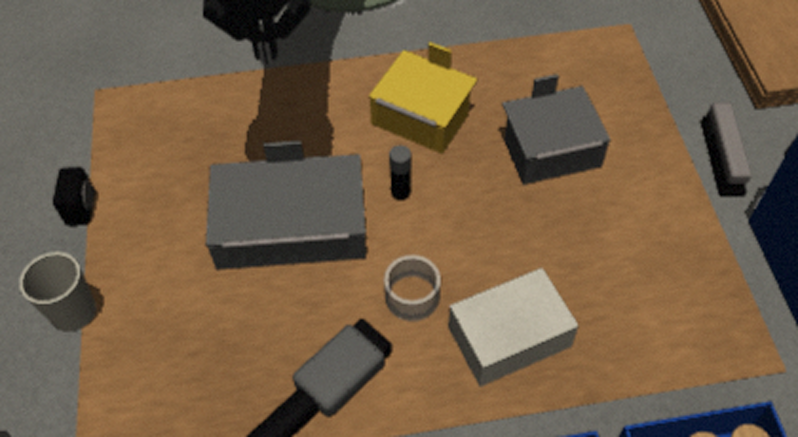

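The picture shows the short box shut at c4 (555,120), its tab at z≈0.10, with everything else in place. Next I descend in front of the long lid's tab, tips at z≈0.087.

```bash
python3 -m jog '[[[0,0,25,0,0,0,0],[0,0,35,0,0,0,0],[0,0,35,0,0,0,0],[0,0,25,0,0,0,0],[0,0,12,0,0,0,0]]]'
python3 -m jog '[[[5,0,0,0,0,0,0],[5,0,0,0,0,0,0],[5,0,0,0,0,0,0],[0,0,0,0,0,0,0],[0,0,0,0,0,0,0]]]'
python3 - <<'E'
from workcell import bot
import cv2,numpy as np
s=bot.observe();print(s['position'],s['force'],s['finger_force'])
f=bot.grab_frame("wrist");cv2.imwrite("pics/w1.png",f["img"][:,:,::-1])
f=bot.grab_frame("scene")
for q in ["long_lid_tab","long_lid_hinge"]:
  for r in bot.spot_point(q,f)[:1]: print(q,round(r["conf"],2),np.round(r["xyz"],3))
E
```

```text
clock: 12.05
position: [0.4367, -0.1479, 0.1571]
tool_rot: [-3.141, 0.002, -0.09]
force: [-0.1, 0.5, 0.9]
grip_width: -0.0002
finger_force: 0.0
clock: 12.55
position: [0.4526, -0.1495, 0.1595]
tool_rot: [3.141, -0.001, -0.09]
force: [0.6, 0.7, 0.2]
grip_width: 0.0001
finger_force: 0.0
[ 0.45258952 -0.14947488  0.15947874] [0.59597    0.65828066 0.24258047] 0.0
long_lid_tab 0.91 [ 0.476 -0.15   0.102]
long_lid_hinge 0.82 [ 0.607 -0.16   0.063]
```

View pics/w1.png

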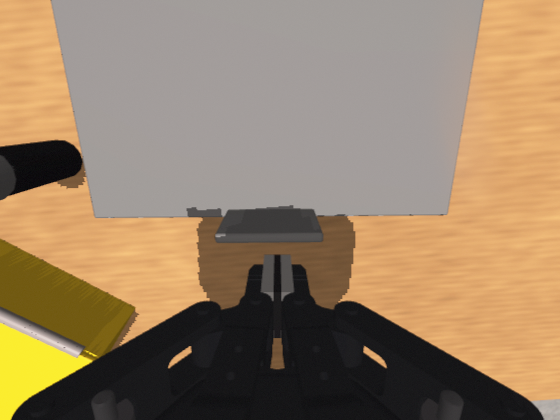

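The wrist view shows the shut fingertips at (277,262), square to the tab at (268,230) and just short of it. I advance until contact.

```bash
python3 -m jog '[[[3,0,0,0,0,0,0],[3,0,0,0,0,0,0],[0,0,0,0,0,0,0]]]'
python3 -m jog '[[[2,0,0,0,0,0,0],[0,0,0,0,0,0,0]]]'
python3 -m jog '[[[2,0,0,0,0,0,0],[0,0,0,0,0,0,0]]]'
python3 -m jog '[[[2,0,0,0,0,0,0],[0,0,0,0,0,0,0]]]'
```

```text
clock: 13.05
position: [0.4588, -0.15, 0.1589]
tool_rot: [-3.142, -0.0, -0.09]
force: [0.1, -1.2, -0.7]
grip_width: -0.0004
finger_force: 0.0
clock: 13.25
position: [0.4605, -0.1501, 0.1589]
tool_rot: [-3.142, -0.0, -0.09]
force: [0.5, 0.3, -0.3]
grip_width: 0.0002
finger_force: 0.0
clock: 13.45
position: [0.4625, -0.1503, 0.1589]
tool_rot: [-3.142, -0.0, -0.09]
force: [-0.0, 0.5, 0.6]
grip_width: 0.0001
finger_force: 0.0
clock: 13.65
position: [0.4632, -0.1504, 0.1587]
tool_rot: [-3.141, 0.003, -0.09]
force: [-7.0, 0.2, 5.4]
grip_width: -0.0001
finger_force: 3.6
```

Contact came at TCP x≈0.463, which agrees with the vision estimate (tab face 0.474 minus 11 mm half-finger). I now follow the arc about the hinge (R≈133 mm), starting carefully.

```bash
python3 -m jog '[[[0.3,0,-8.8,0,0,0,0],[2.8,0,-8.8,0,0,0,0]]]'
python3 -m jog '[[[3.5,0,-8.6,0,0,0,0],[4.1,0,-8.4,0,0,0,0]]]'
python3 - <<'E'
from workcell import bot
import numpy as np
s=bot.observe();print(s['position'],s['force'],s['finger_force'])
f=bot.grab_frame("scene")
for q in ["long_lid_tab","long_lid_hinge","long_box"]:
  for r in bot.spot_point(q,f)[:2]: print(q,round(r["conf"],2),np.round(r["xyz"],3))
E
```

```text
clock: 13.85
position: [0.467, -0.1507, 0.1769]
tool_rot: [-3.141, 0.001, -0.09]
force: [-1.4, 1.3, -0.1]
grip_width: 0.0
finger_force: 1.4
clock: 14.05
position: [0.4752, -0.1514, 0.1945]
tool_rot: [-3.142, -0.0, -0.09]
force: [-2.4, 1.0, 1.3]
grip_width: 0.0001
finger_force: 1.3
[ 0.47521827 -0.15141655  0.19449219] [-2.41377621  1.04249827  1.2586462 ] 1.3105510594323277
long_lid_tab 0.91 [ 0.488 -0.154  0.128]
long_lid_hinge 0.88 [ 0.603 -0.158  0.062]
long_box 0.78 [ 0.553 -0.155  0.004]
long_box 0.49 [ 0.673 -0.01   0.001]
```

It works as computed: the lid is at about 14° with contact near 1–2 N. I continue along the arc.

```bash
python3 -m jog '[[[4.9,0,-7.9,0,0,0,0],[5.3,0,-7.7,0,0,0,0],[5.8,0,-7.3,0,0,0,0]]]'
python3 -m jog '[[[6.3,0,-6.9,0,0,0,0],[6.7,0,-6.5,0,0,0,0],[7.1,0,-6,0,0,0,0]]]'
python3 - <<'E'
from workcell import bot
import numpy as np
s=bot.observe();print(s['position'],s['force'],s['finger_force'])
f=bot.grab_frame("scene")
for q in ["long_lid_tab","long_lid_hinge","long_box"]:
  for r in bot.spot_point(q,f)[:2]: print(q,round(r["conf"],2),np.round(r["xyz"],3))
E
```

```text
clock: 14.55
position: [0.4915, -0.1528, 0.2175]
tool_rot: [-3.141, -0.0, -0.09]
force: [-3.9, 2.8, 2.2]
grip_width: 0.0001
finger_force: 1.8
clock: 14.85
position: [0.5118, -0.1548, 0.2366]
tool_rot: [3.142, -0.001, -0.09]
force: [-0.9, 1.6, 0.8]
grip_width: -0.0001
finger_force: 0.4
[ 0.51177696 -0.15481951  0.23658146] [-0.88488868  1.58790201  0.79518293] 0.4103128152200952
long_lid_tab 0.91 [ 0.524 -0.155  0.171]
long_lid_hinge 0.69 [ 0.606 -0.16   0.065]
long_lid_hinge 0.39 [ 0.627 -0.44  -0.002]
long_box 0.79 [ 0.55  -0.154  0.005]
```

```bash
python3 -m jog '[[[7.5,0,-5.5,0,0,0,0],[7.9,0,-4.9,0,0,0,0],[8.3,0,-4.4,0,0,0,0]]]'
python3 -m jog '[[[8.5,0,-3.8,0,0,0,0],[8.7,0,-3.2,0,0,0,0],[9,0,-2.5,0,0,0,0]]]'
python3 - <<'E'
from workcell import bot
import numpy as np
s=bot.observe();print(s['position'],s['force'],s['finger_force'])
f=bot.grab_frame("scene")
for q in ["long_lid_tab","long_lid_hinge","long_box"]:
  for r in bot.spot_point(q,f)[:2]: print(q,round(r["conf"],2),np.round(r["xyz"],3))
E
```

```text
clock: 15.35
position: [0.5353, -0.157, 0.2511]
tool_rot: [3.142, -0.0, -0.09]
force: [-1.7, 0.9, 2.4]
grip_width: -0.0002
finger_force: 1.2
clock: 15.65
position: [0.5616, -0.1592, 0.2608]
tool_rot: [-3.142, -0.001, -0.09]
force: [-3.5, 1.9, 8.4]
grip_width: 0.0001
finger_force: 4.3
[ 0.56158683 -0.15923262  0.26078262] [-3.53809721  1.89991722  8.41824578] 4.332219623029232
long_lid_tab 0.98 [ 0.58  -0.163  0.19 ]
long_lid_hinge 0.92 [ 0.607 -0.157  0.064]
long_box 0.89 [ 0.553 -0.153  0.004]
long_box 0.62 [0.53  0.472 0.001]
```

```bash
python3 -m jog '[[[9,0,-2.6,0,0,0,0],[9.2,0,-1.7,0,0,0,0],[9.3,0,-0.6,0,0,0,0]]]'
python3 -m jog '[[[9.4,0,0,0,0,0,0],[9.3,0,0.3,0,0,0,0]]]'
python3 - <<'E'
from workcell import bot
import numpy as np
s=bot.observe();print(s['position'],s['force'],s['finger_force'])
f=bot.grab_frame("scene")
for q in ["long_lid_tab","long_lid_hinge","long_box"]:
  for r in bot.spot_point(q,f)[:2]: print(q,round(r["conf"],2),np.round(r["xyz"],3))
E
```

```text
clock: 16.15
position: [0.5891, -0.1618, 0.2653]
tool_rot: [3.142, -0.001, -0.09]
force: [0.5, 0.7, 4.8]
grip_width: -0.0002
finger_force: 2.6
clock: 16.35
position: [0.6079, -0.1633, 0.265]
tool_rot: [-3.141, -0.001, -0.09]
force: [-0.7, 1.1, 2.3]
grip_width: -0.0001
finger_force: 1.5
[ 0.60790682 -0.16334092  0.26495449] [-0.73724844  1.07236576  2.28136919] 1.5497072227299213
long_lid_tab 0.76 [ 0.625 -0.164  0.192]
long_lid_hinge 0.79 [ 0.608 -0.159  0.063]
long_box 0.87 [ 0.553 -0.155  0.003]
long_box 0.42 [ 0.483  0.232 -0.   ]
```

```bash
python3 -m jog '[[[8.5,0,0.9,0,0,0,0],[8,0,1.5,0,0,0,0],[6,0,1.8,0,0,0,0]]]'
python3 - <<'E'
from workcell import bot
import numpy as np
s=bot.observe();print(s['position'],s['force'],s['finger_force'])
f=bot.grab_frame("scene")
for q in ["long_lid_tab","long_lid_hinge","long_box"]:
  for r in bot.spot_point(q,f)[:2]: print(q,round(r["conf"],2),np.round(r["xyz"],3))
E
```

```text
clock: 16.85
position: [0.6305, -0.1652, 0.261]
tool_rot: [-3.141, -0.002, -0.09]
force: [2.2, 2.6, 13.5]
grip_width: 0.0
finger_force: 6.8
[ 0.63045596 -0.16520799  0.26098058] [ 2.17249907  2.59039801 13.514679  ] 6.79431053227745
long_lid_tab 0.67 [ 0.647 -0.167  0.192]
long_lid_tab 0.45 [0.484 0.23  0.003]
long_lid_hinge 0.63 [ 0.606 -0.158  0.061]
long_box 0.64 [ 0.548 -0.151  0.001]
```

```bash
python3 -m jog '[[[4,0,0.8,0,0,0,0],[2,0,0.8,0,0,0,0],[0,0,0,0,0,0,0]]]'
python3 - <<'E'
from workcell import bot
import numpy as np
s=bot.observe();print(s['position'],s['force'],s['finger_force'])
f=bot.grab_frame("scene")
for q in ["long_lid_tab","long_lid_hinge","long_box"]:
  for r in bot.spot_point(q,f)[:2]: print(q,round(r["conf"],2),np.round(r["xyz"],3))
E
```

```text
clock: 17.35
position: [0.6366, -0.1657, 0.2597]
tool_rot: [-3.141, -0.003, -0.09]
force: [2.5, 2.3, 12.5]
grip_width: -0.0001
finger_force: 6.5
[ 0.63655066 -0.16573333  0.25969865] [ 2.51253959  2.34051873 12.5412874 ] 6.512084417045116
long_lid_tab 0.83 [ 0.658 -0.167  0.186]
long_lid_hinge 0.78 [ 0.606 -0.158  0.062]
long_lid_hinge 0.74 [ 0.658 -0.163  0.188]
long_box 0.56 [ 0.55  -0.154  0.003]
```

The lid is at about 1.65 rad, past upright. I release it by lifting straight up.

```bash
python3 -m jog '[[[0,0,-5,0,0,0,0],[0,0,-10,0,0,0,0],[0,0,-20,0,0,0,0],[0,0,-30,0,0,0,0],[0,0,0,0,0,0,0]]]'
python3 -m jog '[[[0,0,0,0,0,0,0],[0,0,0,0,0,0,0],[0,0,0,0,0,0,0],[0,0,0,0,0,0,0],[0,0,0,0,0,0,0]]]'
python3 - <<'E'
from workcell import bot
import numpy as np
s=bot.observe();print(s['position'],s['force'],s['finger_force'])
for c in ("scene","top"):
  f=bot.grab_frame(c)
  for q in ["long_lid_tab","long_lid_hinge","long_box","short_lid_tab"]:
    for r in bot.spot_point(q,f)[:2]: print(q,round(r["conf"],2),np.round(r["xyz"],3))
E
```

```text
clock: 18.05
position: [0.6361, -0.1665, 0.328]
tool_rot: [3.141, -0.005, -0.091]
force: [0.1, -0.2, 1.1]
grip_width: 0.0002
finger_force: 0.0
clock: 18.55
position: [0.6349, -0.1659, 0.3235]
tool_rot: [-3.142, 0.001, -0.09]
force: [0.1, -0.2, 0.2]
grip_width: -0.0
finger_force: 0.0
[ 0.63489678 -0.16593546  0.32350236] [ 0.12631949 -0.20521134  0.21652347] 0.0
long_lid_tab 0.57 [ 0.692 -0.171  0.166]
long_lid_tab 0.52 [0.417 0.231 0.099]
long_lid_hinge 0.59 [ 0.605 -0.158  0.063]
long_box 0.57 [ 0.551 -0.157  0.003]
long_box 0.18 [ 0.606 -0.16   0.063]
short_lid_tab 0.71 [0.418 0.23  0.101]
short_lid_tab 0.46 [ 0.483  0.231 -0.   ]
long_lid_tab 0.84 [ 0.694 -0.164  0.165]
long_lid_hinge 0.61 [ 0.601 -0.162  0.06 ]
long_box 0.96 [ 0.547 -0.156 -0.001]
short_lid_tab 0.94 [0.334 0.092 0.098]
short_lid_tab 0.6 [0.416 0.224 0.099]
```

The long lid's tab is at the expected open position (hinge +87 mm, z 0.164). I back away a little and check everything once more.

```bash
python3 -m jog '[[[-30,0,-10,0,0,0,0],[-40,0,0,0,0,0,0],[-40,0,0,0,0,0,0],[-40,0,0,0,0,0,0],[-20,0,0,0,0,0,0]]]'
python3 -m jog '[[[0,0,0,0,0,0,0],[0,0,0,0,0,0,0],[0,0,0,0,0,0,0],[0,0,0,0,0,0,0],[0,0,0,0,0,0,0]]]'
python3 - <<'E'
from workcell import bot
import cv2,numpy as np
f=bot.grab_frame("scene");cv2.imwrite("pics/c5.png",cv2.resize(f["img"][100:330,60:480,::-1],(798,437),interpolation=cv2.INTER_CUBIC))
for q in ["long_lid_tab","short_lid_tab","long_box","short_box","marker","tape_roll","carton","scanner"]:
    for r in bot.spot_point(q,f)[:2]: print(q,round(r["conf"],2),np.round(r["xyz"],3))
E
```

```text
clock: 19.55
position: [0.4629, -0.1506, 0.3342]
tool_rot: [3.141, 0.0, -0.091]
force: [0.3, 0.4, 0.5]
grip_width: 0.0001
finger_force: 0.0
clock: 20.05
position: [0.466, -0.1506, 0.3336]
tool_rot: [-3.141, 0.0, -0.09]
force: [0.4, -0.2, 0.3]
grip_width: 0.0001
finger_force: 0.0
long_lid_tab 0.71 [ 0.69  -0.168  0.162]
long_lid_tab 0.33 [0.76  0.102 0.002]
short_lid_tab 0.85 [0.419 0.228 0.103]
short_lid_tab 0.59 [0.338 0.095 0.095]
long_box 0.42 [ 0.464 -0.44   0.   ]
short_box 0.88 [ 0.382  0.054 -0.001]
short_box 0.7 [ 0.485  0.23  -0.   ]
marker 0.54 [ 0.513  0.004 -0.002]
marker 0.45 [0.484 0.231 0.003]
tape_roll 0.92 [ 0.674 -0.006  0.   ]
tape_roll 0.54 [0.522 0.236 0.063]
carton 0.97 [0.76  0.099 0.002]
scanner 0.66 [ 0.772 -0.113  0.002]
```

View pics/c5.png

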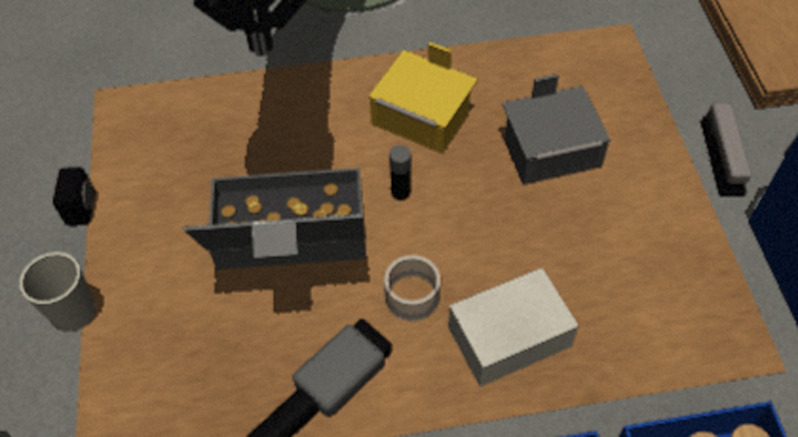

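The picture shows the long lid leaning back open at (275,240) and the short box shut at (555,130). The bystanders and the yellow box are where they were, and the robot is clear.

```bash
python3 -c "
from workcell import bot;print(bot.job_done())"
```

```text
the job is handed in; nothing more can be done
None
```

The short box's lid was shut first, then the long box's lid was flipped fully open; by the last picture both boxes and the bystanders were where they started, though the wrist force briefly reached about 36 N when the short lid's tab caught under the gripper, and the job was handed in at about 20 s.

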